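# Index the lathe's stop turret to its longest stop

### The job

On the grey stop turret on the bench, flick the black thumbwheel forward with a fingertip, click by click (its top edge moving away from the robot, from the foot's near side to its far side), until the longest brass stop rod is at the very top, facing the button of the anvil post, and stop there: do not run it past that click. Be gentle, keep the robot off the brass rods, pick nothing up, and leave the other things on the bench where they are.

Things in the scene. Friction and masses are not known exactly. Their poses are not given: they have to be found in the camera images.
- stop: Stop turret's fixed grey foot: plate 130 (x) x 230 (y, from -125 to +105) x 12 mm. Origin on the bench surface. Its +x is forward (away from the robot, turned up to 0.4 rad), its y the wheel's axis direction. A bearing block, 64 x 38 mm, top 92 mm high, stands at y +47 to +85 mm. Wheel, drum and rods turn together on one level axis 75 mm high, between the block and the anvil post.
- hub (a point): Centre of the thumbwheel, on its axis, at x 0, y +30 mm, z +75 mm of the foot; it does not turn. Axes as those of the foot.
- anvil (a point): Face of the anvil button, a steel disc 16 mm across, 95 mm above the bench, at x 0, y -82 mm of the foot, that the topmost rod points at. It is on the +y face of the anvil post (36 x 14 mm, 105 mm high). Fixed.
- turret (a joint): Angle (rad) of wheel, drum and rods about the foot's +y; grows as the wheel's top moves to the foot's +x (forward). 0: longest rod at the top. One click is 1.047; it rests only in clicks (-1.047, -2.094, ..), and starts 2 to 4 clicks before 0. A sprung detent resists (5 to 15 N of push on a lug): pushed a little past half a click it snaps on to the next and stays, pushed less it springs back.
- thumbwheel: Black wheel, 16 mm thick along the axis: disc of radius 22 mm with six lugs, 9 mm thick with round ends, reaching radius 50 mm, 60 degrees apart. At every click the lugs stand 30, 90 and 150 degrees to either side of the top, so a gap is at the top. Origin at its centre, turning with it.
- top (a point): Fixed point at x 0 of the foot straight above the wheel's centre, 30 mm above the axis (105 mm above the bench): a good height for the fingertip's end. To click forward, the tip enters on the -x side of the lug 30 degrees before the top, pushes it towards +x over the top until the tip's leading face is 5 to 12 mm past this point, and is then raised out of the gap.
- rods: Six brass stop rods, 7 mm thick, parallel to the axis, 20 mm from it, 60 degrees apart, standing out to the foot's -y from a steel drum (radius 27 mm, 15 mm thick) beside the wheel; the drum's face is 35 mm from the wheel's centre. One is 65 mm long, the others 16 to 30 mm. Not to be touched. Origin at the wheel's centre, turning with it; its +z points to the longest rod.
- bush: Bystander: brass bush, 34 mm across, 26 mm high, on the bench on the near side of the foot. Origin under its centre.
- chuck_key: Bystander: steel T-shaped chuck key, 90 mm long, 14 mm high, on the far side of the foot. Origin under its shaft, at the square end.
- billet: Bystander: upright steel billet, 32 mm across, 45 mm high, on the near side of the foot. Origin under its centre.
- oiler: Bystander: white plastic bottle, 52 mm across, 130 mm high, to the left. Origin under its centre.
- tin: Bystander: open aluminium tin, 80 mm across, 50 mm high, to the right. Origin under its centre.
- spanner: Bystander: spanner, 180 mm long, lying to the left. Origin under its middle.
- chip_brush: Bystander: brush, 200 mm long, lying to the right. Origin under its middle.

How it is judged:
By the outcome, as a careful person would: the job done as asked, in the order asked, and still so for the second after the job is handed in, with the robot touching nothing.
It also fails if it takes over 45 s, if anything falls off the work surface, if the arm or the gripper's body presses on something with over 40 N, if the wrist force passes 120 N, or if a joint passes its speed limit or range.

### The arm

A 6-joint arm with a two-finger parallel gripper is mounted at the origin on the work surface. World frame = base frame: x ahead of the robot, y to its left, z up, the work surface at z = 0. Lengths are in mm, angles in rad, forces in N, time in s.
With the tool pointing down it reaches from about 300 to 775 mm from the base axis. Payload 14.6 kg.
Tool frame: the origin (TCP) lies on the centre line of the jaws, within the pads' length; the fingertips stand 19 mm ahead of it and the grasp point (between the pads) is the TCP (bot.tip_reach is the distance from the TCP to the fingertips, in mm); y points along the fingers, x is the direction in which the jaws open and shut, and the axes are right-handed (so a half turn about y gives the same grasp; the last joint's range is limited). The gripper opens to 85 mm and grips with 20 to 120 N. Pads are 22 mm wide; open, the fingers measure 114 mm over their backs; the gripper's body (76 mm by 85 mm) begins 54 mm behind the grasp point. The pads swing forward as they close: fully open they stand 13 mm farther back than shut.
Start: joints at [-1.185, 0.3, 1.521, -0, 1.321, -0.067], TCP at [240.609, -494.568, 250.281] pointing down, gripper open.
Joint ranges: [-3.03, 3.03], [-0.79, 2.21], [0.23, 2.52], [-1.04, 4.18], [0, 3.07], [-2.55, 2.55]. Speed limits (rad/s): [2.22, 2.22, 2.57, 3.14, 3.14, 3.14].

### API

Orientations are given as a unit quaternion [w, x, y, z].
In Python, from rig import bot gives the robot as it stands. Calls block until the motion is done:
- bot.move_to(position, orientation): joint-space move of the TCP to a pose.
- bot.servo_line(position, attitude=None, speed=150, until_force=None): straight line of the TCP; attitude=None keeps the orientation; speed is the mean speed in mm/s. With until_force (N) it stops when the force on the tool has changed by that much, and returns True; else False.
- bot.move_joints(angles): joint-space move.
- bot.move_gripper(opening, grip_force=None): finger opening in mm; grip_force is the grip in N (None keeps the last); returns when the fingers have stopped.
- bot.dwell(seconds).
- bot.ik(position, orientation): joint angles nearest the present ones, or None.
- bot.read_state(): the state.
- bot.read_camera(name): name is "scene" or "top"; returns a dict with "image" (480x640x3 uint8, blue, green, red), "depth" (480x640 float32, mm along the optical axis (not along the pixel's ray), 0 where there is no reading), "fovy" (degrees; the focal length in pixels is half the picture's height over the tangent of half this angle, whatever the lens; pixels are square), "cx", "cy" (the principal point, pixels), "eye" and "attitude" of the camera in the world. Camera axes: x right, y down, z forward; pixel columns grow to the right and rows downward; lengths in mm; the calibration is good to about 2 mm. A picture is of the moment at which its call begins.
A pose or a line that the arm cannot do raises bot.MotionError and nothing moves.
- bot.finish_job(): hands the job in, once; it reports no verdict.
The state is a dict: "clock": time; "joint_positions": joint angles; "qvel": joint speeds; "effort": joint torques, N m; "ee_pos": TCP position; "tool_rot": TCP orientation; "ft_force": force on the tool from outside, world axes, zero at the start; "moment": the same for the moment, N m; "grip_width": finger opening in mm.
Only numpy, scipy, OpenCV 4.12 (cv2) and the standard library are available. Lean on these libraries where they do the work, as an engineer would, in place of code of your own. Each camera call takes 0.05 s, during which the arm holds its last target. There are 200 camera calls.

## Working session

There is one attempt and no reset: what is moved stays moved. The work goes in short steps, each a Python script; the robot and the scene stay as the last script left them, time stands still between calls to the robot, and variables do not carry over. Pictures are saved under pics/ and viewed, about 8 in all and at most 12, crops included, and the job is handed in when it is done.

```bash
mkdir -p pics; cat > h.py <<'E'
import numpy as np, cv2
from scipy.spatial.transform import Rotation as R
from rig import bot
def rot(q): return R.from_quat([q[1],q[2],q[3],q[0]]).as_matrix()
def cloud(c):
    f=240/np.tan(np.radians(c["fovy"])/2); v,u=np.mgrid[0:480,0:640]; d=c["depth"]
    P=np.stack([(u-c["cx"])/f*d,(v-c["cy"])/f*d,d],-1)
    P=P@rot(c["attitude"]).T+np.array(c["eye"]); P[d==0]=np.nan
    return P
E
python3 - <<'E'
from h import *
for n in("top","scene"):
    c=bot.read_camera(n); cv2.imwrite(f"pics/{n}0.png",c["image"]); np.save(f"{n}0.npy",cloud(c)); print(n,c["fovy"],c["eye"],c["attitude"])
s=bot.read_state(); print(s["ee_pos"],s["tool_rot"],s["clock"],s["ft_force"],s["grip_width"])
E
```

```text
top 42.18925593638366 [ 268.47331189   13.73577108 1367.03238397] [ 0.06812354 -0.68596039  0.72058603 -0.0746545 ]
scene 42.05808646174799 [1384.01409039 -512.12594481  773.90624712] [-0.41650504  0.76811245  0.43002864 -0.22716114]
[ 240.5380295  -494.40402713  249.76600775] [ 0.59968018 -0.59927659  0.37529909 -0.37470234] 0.1 [-0.26634341 -0.62579545 -0.12055219] 85.27553932238162
```

View pics/top0.png

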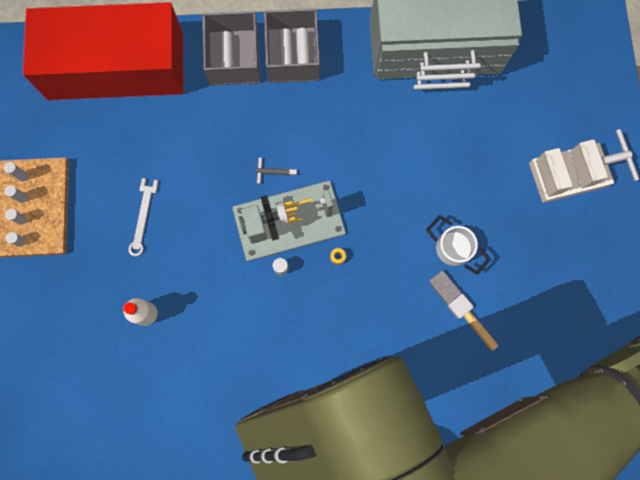

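View pics/scene0.png

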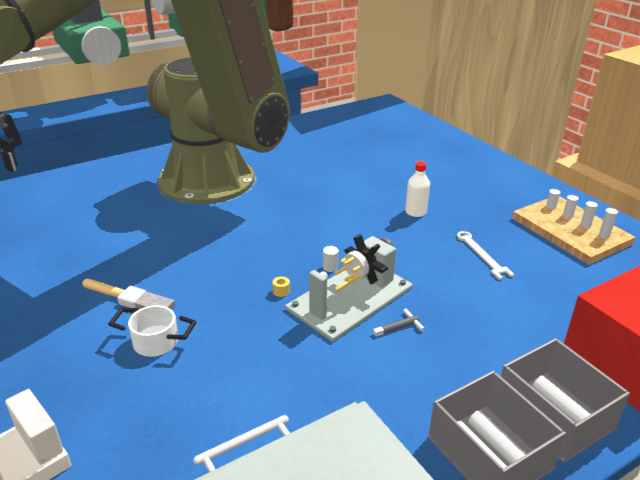

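The top view shows the turret at about (290,220), with the wheel at (270,217) and the anvil post at (325,203). The bush is at (338,256), the billet at (280,266) and the chuck key at (277,171). Next I'll fit the foot and enlarge.

```bash
python3 - <<'E'
from h import *
P=np.load("top0.npy"); im=cv2.imread("pics/top0.png")
sub=np.zeros(P.shape[:2],bool); sub[165:275,215:365]=1
hsv=cv2.cvtColor(im,cv2.COLOR_BGR2HSV)
m=sub&(P[...,2]>7)&(P[...,2]<17)
n,l,st,_=cv2.connectedComponentsWithStats(m.astype(np.uint8))
k=1+np.argmax(st[1:,4]); Q=P[l==k]; print(n,len(Q),np.median(Q[:,2]))
r=cv2.minAreaRect(Q[:,:2].astype(np.float32)); print(r); print(cv2.boxPoints(r))
B=P[sub]; 
bl=B[(B[:,2]>86)&(B[:,2]<97)]; print("z86-97",len(bl)); 
po=B[(B[:,2]>99)]; print(po.round())
print("bench z",np.nanmedian(P[280:300,200:400,2]))
a=cv2.resize(im[160:280,210:370],None,fx=5,fy=5,interpolation=cv2.INTER_CUBIC);cv2.imwrite("pics/a.png",a)
s=cv2.imread("pics/scene0.png")[220:345,265:425]
cv2.imwrite("pics/b.png",cv2.resize(s,None,fx=5,fy=4.8,interpolation=cv2.INTER_CUBIC)[:600])
E
```

```text
167 3556 12.588028264467994
((602.9086303710938, 44.915321350097656), (135.56008911132812, 230.93646240234375), 12.314603805541992)
[[512.0611  143.27069]
 [561.3151  -82.35221]
 [693.75616 -53.44005]
 [644.50214 172.18286]]
z86-97 734
[[640. -41. 105.]
 [640. -43. 104.]
 [638. -34. 108.]
 ...
 [568.  79. 114.]
 [567.  77. 117.]
 [566.  85. 117.]]
bench z 0.7395280018504309
```

View pics/a.png

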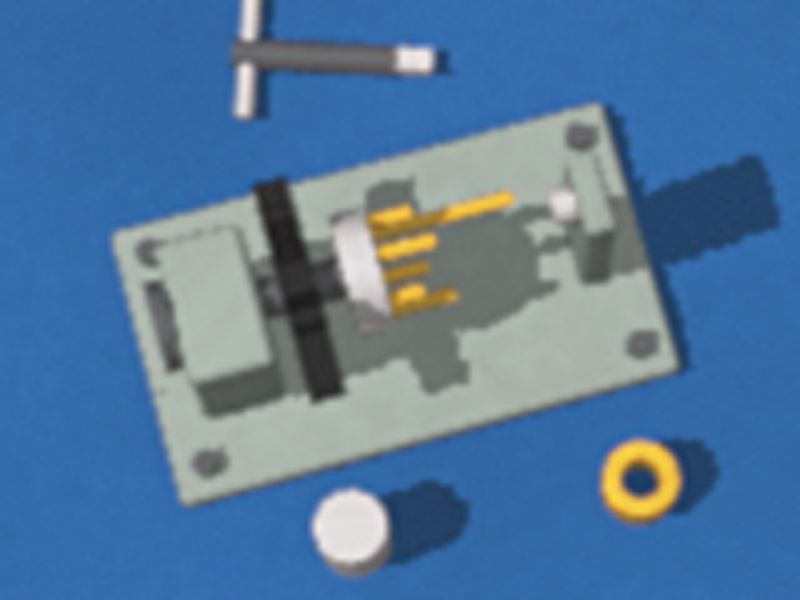

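View pics/b.png

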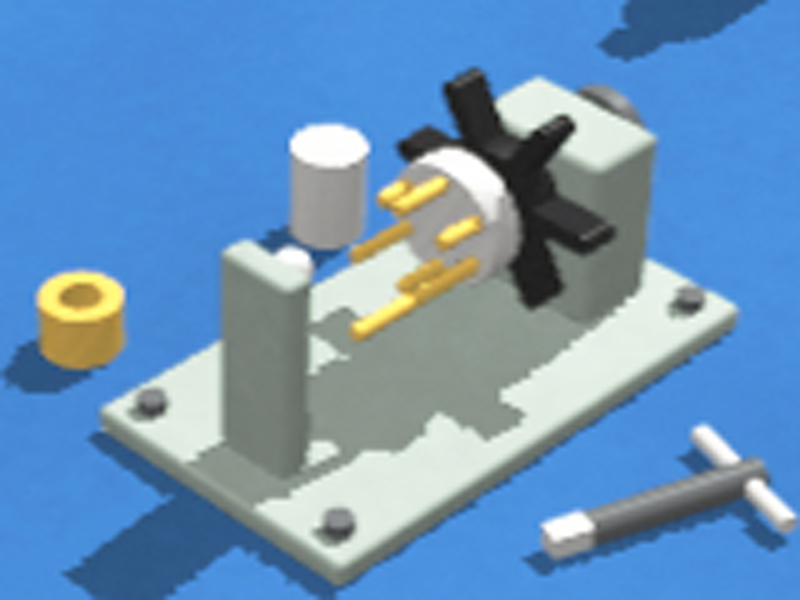

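The enlarged views show the longest rod low on the far side: its end is at (360,330) in the scene crop and (510,200) in the top crop. I'll check that numerically, then hover over the turret.

```bash
cat >> h.py <<'E'
yaw=np.radians(12.31); X=np.array([np.cos(yaw),np.sin(yaw),0]); Y=np.array([-np.sin(yaw),np.cos(yaw),0]); Z=np.array([0,0,1.])
O=np.array([602.9,44.9,0])+10*Y
F=np.stack([X,Y,Z])            # foot = F@(p-O)
def foot(P): return (P-O)@F.T
def W(x,y,z): return O+x*X+y*Y+z*Z
Rt=np.stack([X,-Z,Y],1); q=R.from_matrix(Rt).as_quat(); Q=[q[3],q[0],q[1],q[2]]
def rods(n,im,P):
    hsv=cv2.cvtColor(im,cv2.COLOR_BGR2HSV); f=foot(P)
    m=(hsv[...,0]>15)&(hsv[...,0]<32)&(hsv[...,1]>120)&(abs(f[...,0])<35)&(f[...,1]<-5)&(f[...,1]>-80)&(f[...,2]>40)
    g=f[m]
    for lo,hi in((-40,-5),(-75,-40)):
        k=g[(g[:,1]>lo)&(g[:,1]<hi)]; print(n,(lo,hi),len(k),k.mean(0).round(1) if len(k) else "", k[:,1].min().round() if len(k) else "")
E
python3 - <<'E'
from h import *
for n in("top","scene"):
    im=cv2.imread(f"pics/{n}0.png");P=np.load(n+"0.npy");rods(n,im,P); f=foot(P)
    def box(t,m): 
        g=f[m]; print(n,t,len(g),np.percentile(g,[3,50,97],axis=0).round(1).tolist() if len(g) else "")
    box("blocktop",(f[...,2]>88)&(f[...,2]<97)&(f[...,1]>43)&(f[...,1]<95)&(abs(f[...,0])<45))
    box("posttop",(f[...,2]>101)&(f[...,2]<110)&(f[...,1]>-105)&(f[...,1]<-75)&(abs(f[...,0])<30))
    box("wheel",(im.max(2)<60)&(f[...,2]>40)&(f[...,1]>15)&(f[...,1]<45)&(abs(f[...,0])<60))
    box("plate",(f[...,2]>9)&(f[...,2]<16)&(abs(f[...,1])<130)&(abs(f[...,0])<75))
print(bot.read_state()["tool_rot"],rot(bot.read_state()["tool_rot"]).round(2).tolist(),bot.tip_reach)
print(bot.ik(W(42,30,260),Q),bot.ik(W(10,30,130),Q), bot.ik(W(60,30,120),Q))
E
```

```text
top (-40, -5) 165 [  0.8 -18.7  79.8] -39.0
top (-75, -40) 35 [ 17.4 -53.9  68.4] -67.0
top blocktop 534 [[-31.3, 48.7, 88.4], [-1.7, 68.3, 92.5], [28.1, 90.1, 96.3]]
top posttop 119 [[-15.9, -103.9, 101.4], [0.6, -96.9, 105.1], [16.7, -83.2, 109.2]]
top wheel 264 [[-45.7, 23.9, 77.1], [-6.9, 30.2, 97.5], [42.9, 36.3, 121.3]]
top plate 2978 [[-62.8, -120.0, 9.4], [-18.4, -32.6, 12.7], [61.7, 100.6, 15.7]]
scene (-40, -5) 173 [  4.  -19.4  76.6] -39.0
scene (-75, -40) 42 [ 18.7 -56.   66.9] -71.0
scene blocktop 352 [[-28.7, 48.0, 88.5], [4.4, 69.3, 91.7], [30.0, 90.1, 94.9]]
scene posttop 104 [[-14.8, -104.7, 101.6], [2.9, -99.2, 104.4], [18.5, -85.4, 107.2]]
scene wheel 484 [[-42.5, 20.3, 43.5], [16.0, 25.5, 83.8], [46.3, 36.9, 116.5]]
scene plate 3396 [[-57.5, -122.9, 9.5], [20.9, -30.2, 12.0], [62.8, 83.9, 14.9]]
[ 0.59968018 -0.59927659  0.37529909 -0.37470234] [[0.44, -0.0, 0.9], [-0.9, 0.0, 0.44], [-0.0, -1.0, 0.0]] 19.0
[ 8.82051834e-02  5.03495113e-01  1.21648349e+00 -4.44089210e-16
  1.42161405e+00 -1.26644848e-01] [ 8.15712893e-02  5.49257981e-01  1.46048841e+00 -4.44089210e-16
  1.13184626e+00 -1.33278742e-01] [ 9.16549028e-02  6.64276511e-01  1.30012886e+00 -4.44089210e-16
  1.17718728e+00 -1.23195128e-01]
```

The longest rod sits at foot (+18, 68 mm), which is 120° past the top. That makes it 4 clicks before 0. The pose checks agree to about 2 mm. I'll hover and measure where the open finger actually is.

```bash
python3 - <<'E'
from h import *
bot.move_to(W(7.5,30,260),Q); bot.servo_line(W(7.5,30,175),speed=150)
s=bot.read_state(); print(foot(np.array(s["ee_pos"])),s["clock"],s["grip_width"],s["ft_force"])
for n in("scene","top"):
    c=bot.read_camera(n);P=cloud(c);np.save(n+"1.npy",P);cv2.imwrite(f"pics/{n}1.png",c["image"])
    f=foot(P)
    for z in range(130,240,6):
        m=(f[...,2]>z)&(f[...,2]<z+6)&(abs(f[...,0])<120)&(abs(f[...,1]-30)<60); g=f[m]
        if len(g): print(n,z,len(g),np.percentile(g[:,0],[2,98]).round(),np.percentile(g[:,1],[2,98]).round(),
          [ (len(h),np.percentile(h[:,0],[3,97]).round(1).tolist()) for h in (g[g[:,0]<7],g[g[:,0]>7]) if len(h)])
im=cv2.imread("pics/scene1.png")[130:310,260:500]; cv2.imwrite("pics/c.png",cv2.resize(im,None,fx=3.3,fy=3.3,interpolation=cv2.INTER_CUBIC))
E
```

```text
[  7.90700288  29.82583417 176.01746271] 3.2417 85.2829565866766 [0.44071834 0.23786317 0.09596753]
scene 166 12 [-37.  57.] [21. 39.] [(6, [-37.3, -34.6]), (6, [55.7, 57.5])]
scene 172 40 [-42.  57.] [17. 36.] [(25, [-42.4, -33.6]), (15, [50.1, 57.7])]
scene 178 63 [-47.  64.] [17. 38.] [(33, [-47.4, -33.1]), (30, [52.4, 64.3])]
scene 184 65 [-45.  64.] [16. 40.] [(30, [-46.8, -33.1]), (35, [51.1, 64.2])]
scene 190 72 [-46.  65.] [16. 38.] [(33, [-47.0, -32.4]), (39, [49.2, 64.8])]
scene 196 69 [-47.  64.] [17. 37.] [(33, [-47.8, -33.3]), (36, [52.1, 64.5])]
scene 202 65 [-42.  65.] [17. 40.] [(38, [-42.4, -34.0]), (27, [52.2, 65.0])]
scene 208 50 [-46.  65.] [16. 39.] [(31, [-46.5, -33.4]), (19, [51.0, 65.4])]
scene 214 87 [-60.  81.] [15. 37.] [(38, [-61.1, -33.1]), (49, [48.9, 81.3])]
scene 220 164 [-63.  83.] [15. 39.] [(67, [-64.4, -27.6]), (97, [44.5, 82.6])]
scene 226 174 [-64.  82.] [12. 39.] [(73, [-63.8, -3.5]), (101, [18.6, 81.7])]
scene 232 199 [-61.  81.] [10. 42.] [(63, [-62.7, 4.3]), (136, [10.2, 81.1])]
scene 238 189 [-60.  80.] [11. 41.] [(85, [-60.7, 4.8]), (104, [9.8, 79.8])]
```

View pics/c.png

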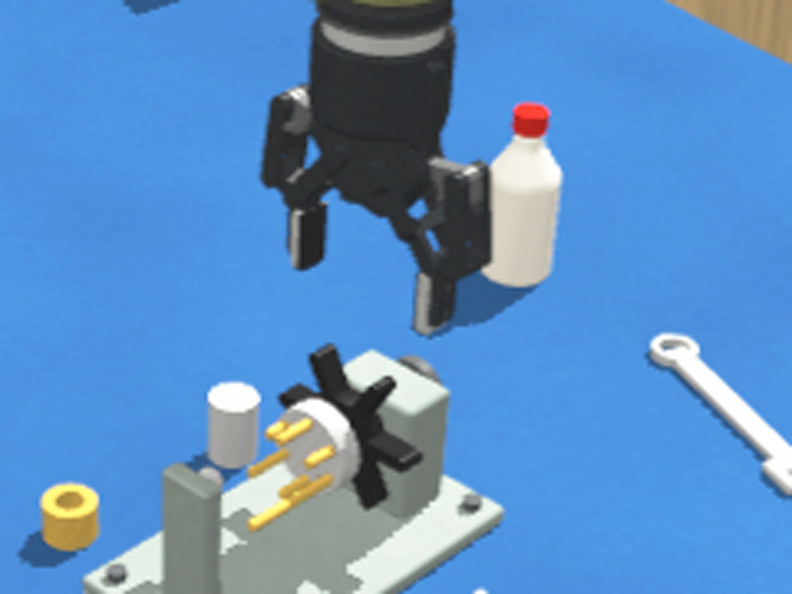

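The view agrees with the numbers: the near finger is above and just behind the wheel's near-top lug. The tip is about 6 mm below the TCP and its leading face is at foot x −34.7. Now one click, then a check.

```bash
cat >> h.py <<'E'
H=42.6
def click(end=8,zt=106):
    T=lambda lead,z: W(lead+H,32,z+6)
    bot.servo_line(T(-36,142),speed=120)
    if bot.servo_line(T(-36,zt),speed=80,until_force=12): print("contact going down"); bot.servo_line(T(-36,142)); return False
    hit=bot.servo_line(T(end,zt),speed=50,until_force=35); s=bot.read_state()
    print("push stop" if hit else "ok",foot(np.array(s["ee_pos"])).round(1),s["ft_force"].round(1))
    bot.servo_line(T(end,142),speed=80); return not hit
def look(k):
    for n in("scene","top"):
        c=bot.read_camera(n);P=cloud(c);cv2.imwrite(f"pics/{n}{k}.png",c["image"]);rods(n,c["image"],P)
    im=cv2.imread(f"pics/scene{k}.png")[180:340,260:460]; cv2.imwrite(f"pics/d{k}.png",cv2.resize(im,None,fx=3.5,fy=3.5,interpolation=cv2.INTER_CUBIC))
    print(bot.read_state()["clock"])
E
python3 - <<'E'
from h import *
click(); look(2)
E
```

```text
ok [ 50.5  32.  112. ] [ 0.6 -0.1 -0.2]
scene (-40, -5) 158 [  1.  -19.4  76.4] -39.0
scene (-75, -40) 38 [  1.3 -56.6  57.4] -70.0
top (-40, -5) 29 [ -5.3 -31.6  73.8] -40.0
top (-75, -40) 40 [  0.1 -54.4  58.3] -68.0
6.05
```

View pics/d2.png

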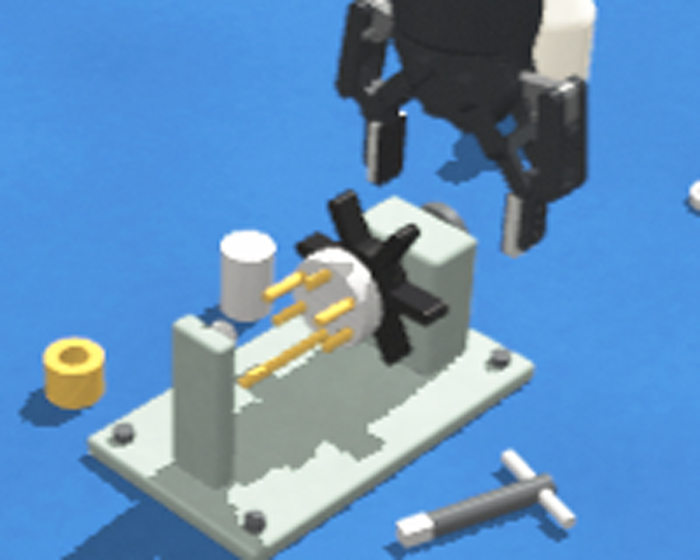

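That was exactly one click: the longest rod is now at the bottom (its end is at (245,380) in the crop, foot x≈0, z≈58). I'll do the next two, with a numeric check after each.

```bash
python3 - <<'E'
from h import *
if click():
    look(3); 
    if click(): look(4)
E
```

```text
ok [ 50.4  32.  112. ] [ 0.1 -0.9 -0. ]
scene (-40, -5) 167 [  1.7 -19.1  77.8] -38.0
scene (-75, -40) 20 [-16.  -48.3  66.6] -58.0
top (-40, -5) 30 [ -8.1 -31.7  77.6] -40.0
top (-75, -40) 42 [-17.  -55.1  68.5] -69.0
8.9
ok [ 50.5  32.  112. ] [-0.   0.9 -0.1]
scene (-40, -5) 161 [  2.1 -18.7  78.9] -38.0
scene (-75, -40) 35 [-15.6 -52.3  87.5] -67.0
top (-40, -5) 30 [ -6.9 -32.2  86.7] -40.0
top (-75, -40) 41 [-17.1 -54.9  88.2] -69.0
11.75
```

View pics/d4.png

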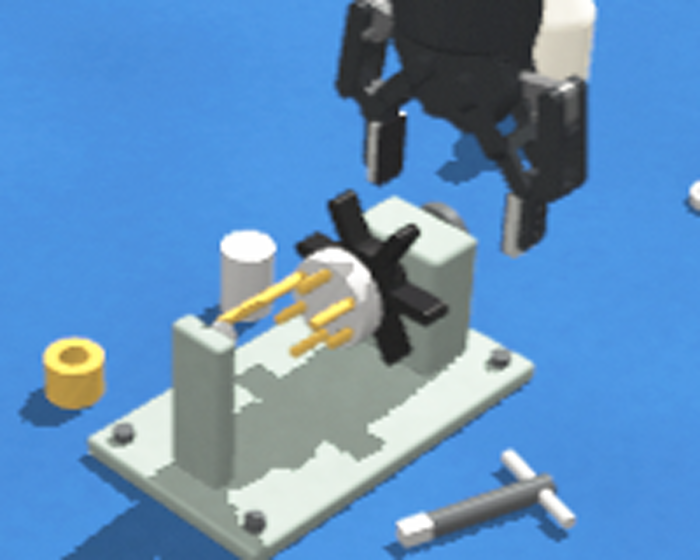

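The rod is at foot (−17, 88 mm), which is −60°: one click remains.

```bash
python3 - <<'E'
from h import *
click(); bot.servo_line(W(50,32,230),speed=120); look(5)
E
```

```text
ok [ 50.4  32.  112. ] [-0.2  0.6  0.6]
scene (-40, -5) 168 [  3.4 -19.7  78.7] -39.0
scene (-75, -40) 39 [  1.3 -55.6  97.1] -70.0
top (-40, -5) 22 [  0.7 -33.3  91.5] -40.0
top (-75, -40) 43 [  0.1 -54.5  98.5] -69.0
15.4333
```

View pics/d5.png

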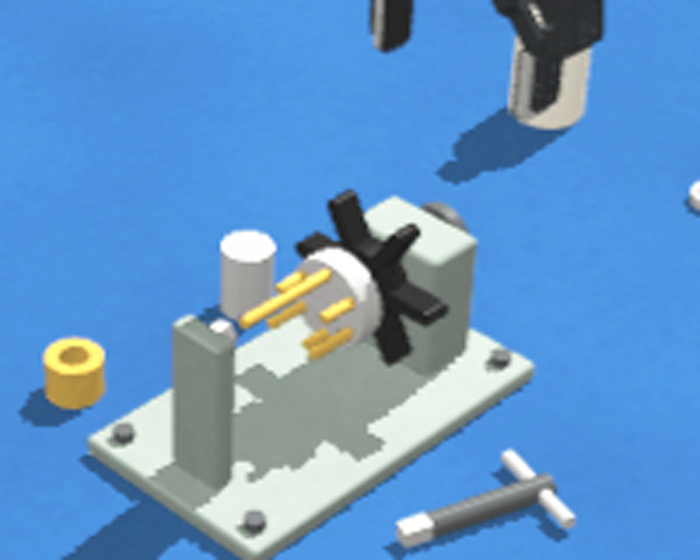

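The longest rod is now at the top (foot x≈0, surface z≈98) and facing the button. The robot is clear and the bystanders look unmoved, so I'm handing in.

```bash
python3 -c "
from h import *
bot.finish_job()"
```

```text
the job is handed in; nothing more can be done
```

The longest brass stop rod is now at the very top, facing the anvil button, and the job is handed in. It started four clicks before the top. I flicked the thumbwheel forward four times with the inner face of one open finger, lifting out of the gap after each click.

- **Rod position:** after each click the cameras showed the rod had moved exactly one click. In the last check, both cameras put it within about 1 mm of the foot's centre line, with its upper surface about 98 mm above the bench. That is where the top position should be.
- **Force:** the tool force read under about 1 N at the end of each push, and the 35 N stop never tripped. I did not record the peak force during a push.
- **Clearance:** the robot finished clear above the wheel. The planned path kept the fingertip above the rods and drum, and no contact showed when it was lowered.
- **Other items:** the bush, billet and chuck key look unmoved in the pictures. I did not measure them or re-check the tin, brush, oiler and spanner, but the arm worked well away from those.
- **Time:** about 15.4 s of the 45 s allowed.

None of my checks failed or disagreed; the two cameras agreed to about 2 mm.

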